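Wake and zero the jeweller's bench scale

TASK

The jeweller's bench scale has gone to sleep with a ring dish standing on its pan. Wake it by pressing lightly with the fingertips on a bare part of the pan and let the pan come up again, then zero it by lightly pressing down the round key on its front ledge, and withdraw. Do not touch the dish, do not press the square or the bar-shaped key, lift nothing, and leave everything else on the bench where it is.

Things in the scene. Friction and masses are not known exactly. Their poses are not given: they have to be found in the camera images.
- scale: bench scale, fixed: white plastic housing 240 mm along its x, 250 mm along its y. Origin: centre of its underside, on the bench. Its front (-x) faces the robot and is a ledge 30 mm above the bench with three keys in a row along y, 72 mm apart, the row 90 mm in front of the origin. Behind the ledge (x above -45 mm) the housing is 56 mm high and carries the pan
- pan (a joint): how far the scale's pan is pressed down, in m: 0 at rest, 0.006 fully down; the pan moves straight down on a spring, begins to move at about 1 N, is half down (enough to wake the scale) at about 2 to 3 N and fully down at about 5 N; it springs back when let go
- pan_top (a point): centre of the top face of the pan: a flat rectangular steel plate, 140 mm along the scale's x and 190 mm along its y, its axes parallel to the scale's, the top face 70 mm above the bench
- dish: small white ceramic ring dish, round, 60 mm across the rim, 24 mm high, loose, standing on the pan at varying places near the middle; origin at the centre of its underside
- key_round (a joint): how far the round key is pressed, in m: 0 up, 0.005 fully down at about 3.5 N, counts as pressed from 0.003 (about 2.5 N); springs back
- key_round_top (a point): centre of the top face of the round key (round, 32 mm across, black plastic like the other two), 40 mm above the bench, 10 mm above the ledge; which of the three places it has varies
- key_square (a joint): how far the square key is pressed, in m: 0 up, 0.005 fully down at about 3.5 N, counts as pressed from 0.003 (about 2.5 N); springs back
- key_square_top (a point): centre of the top face of the square key (square, 29 x 29 mm, black plastic like the other two), 40 mm above the bench, 10 mm above the ledge; which of the three places it has varies
- key_bar (a joint): how far the bar key is pressed, in m: 0 up, 0.005 fully down at about 3.5 N, counts as pressed from 0.003 (about 2.5 N); springs back
- key_bar_top (a point): centre of the top face of the bar key (a long bar, 46 mm along the scale's y, 13 mm along its x, black plastic like the other two), 40 mm above the bench, 10 mm above the ledge; which of the three places it has varies
- cone: a tapered wooden ring cone, 44 mm across the foot, 78 mm tall; loose, origin at the centre of its underside; to be left alone
- ring: a plain brass finger ring lying flat, 23 mm across, 7 mm high; loose, origin at the centre of its underside; to be left alone
- jar: a closed glass jar with a steel cap, 48 mm across, 50 mm tall; loose, origin at the centre of its underside; to be left alone
- ring_box: a closed dark wooden ring box, 50 x 50 x 36 mm; loose, origin at the centre of its underside; to be left alone
- hammer: a small hammer lying down, 200 mm long along its x axis; loose, origin at the centre of its underside (about the middle of its length); to be left alone
- die: a steel doming block, a 45 mm cube with round hollows marked on its top; loose, origin at the centre of its underside; to be left alone
Not all that is in view belongs to the job. There is more than one size of the dish; the one meant has the size given above.

How it is judged:
By the outcome, as a careful person would: the job done as asked, in the order asked, and still so for the second after the job is handed in, with the robot touching nothing.
It also fails if it takes over 40 s, if anything falls off the work surface, if the arm or the gripper's body presses on something with over 40 N, if the wrist force passes 120 N, or if a joint passes its speed limit or range.

ROBOT

A 6-joint arm with a two-finger parallel gripper is mounted at the origin on the work surface. World frame = base frame: x ahead of the robot, y to its left, z up, the work surface at z = 0. Lengths are in m, angles in rad, forces in N, time in s.
With the tool pointing down it reaches from about 0.3 to 0.75 m from the base axis. Payload 8.5 kg.
Tool frame: the origin (TCP) lies midway between the tips of the shut fingers; the grasp point (between the pads) lies 19 mm behind it (ctrl.grip_depth is the distance from the TCP to the grasp point, in m); z points along the fingers, y is the line along which they close (so a half turn about z gives the same grasp; the last joint's range is limited). The gripper opens to 85 mm and grips with 20 to 120 N. Pads are 22 mm wide; open, the fingers measure 114 mm over their backs; the gripper's body (76 mm by 85 mm) begins 54 mm behind the grasp point. The pads swing forward as they close: fully open they stand 13 mm farther back than shut.
Start: joints at [-1.561, 0.381, 1.297, -0, 1.464, -0.215], TCP at [0.123, -0.536, 0.231] pointing down, gripper open.
Joint ranges: [-3.11, 3.11], [-0.89, 2.33], [0.22, 2.48], [-1.42, 4.56], [0.17, 2.85], [-2.88, 2.88]. Speed limits (rad/s): [2.39, 2.39, 3.14, 3.14, 3.14, 3.14].

INTERFACE

Orientations are given as a 3x3 rotation matrix whose columns are the frame's x, y, z axes.
In Python, from rig import ctrl gives the robot as it stands. Calls block until the motion is done:
- ctrl.move_to(position, orientation): joint-space move of the TCP to a pose.
- ctrl.move_l(position, speed=0.15, orientation=None, threshold=None): straight line of the TCP; orientation=None keeps the orientation; speed is the mean speed in m/s. With threshold (N) it stops when the force on the tool has changed by that much, and returns True; else False.
- ctrl.goto_joints(angles): joint-space move.
- ctrl.command_gripper(opening): opening from 0.0 (shut) to 1.0 (fully open); the grip force is fixed at half the most; returns when the fingers have stopped.
- ctrl.sleep(seconds).
- ctrl.ik(position, orientation): joint angles nearest the present ones, or None.
- ctrl.grab_frame(name): name is "scene" or "side" or "wrist"; returns the picture (384x512x3 uint8, red, green, blue); there is no depth.
- ctrl.get_calibration(name): a dict with "fovy" (degrees; the focal length in pixels is half the picture's height over the tangent of half this angle, whatever the lens; pixels are square), "cx", "cy" (the principal point, pixels), "cam_to_world" (4x4, takes a point from camera to world coordinates). Camera axes: x right, y down, z forward; pixel columns grow to the right and rows downward; lengths in m; the calibration is good to about 2 mm. A picture is of the moment at which its call begins: read the wrist's pose just before it. get_calibration takes no time and is no camera call; for the wrist camera it gives the pose at the moment of the call.
A pose or a line that the arm cannot do raises ctrl.IKError and nothing moves.
- ctrl.close_job(): hands the job in; it is judged then, once.
Readings, each from a call of its own:
- ctrl.current_time_s(): time.
- ctrl.current_q(): joint angles.
- ctrl.current_joint_velocities(): joint speeds.
- ctrl.current_effort(): joint torques, N m.
- ctrl.current_ee_pos(): TCP position.
- ctrl.current_ee_rot(): TCP orientation.
- ctrl.current_force(): force on the tool from outside, world axes, zero at the start.
- ctrl.current_wrist_torque(): the same for the moment, N m.
- ctrl.current_finger_gap(): opening from 0.0 (shut) to 1.0 (fully open).
- ctrl.current_finger_force(): force on a finger pad.
Only numpy, scipy, OpenCV 4.12 (cv2) and the standard library are available. Lean on these libraries where they do the work, as an engineer would, in place of code of your own. Each camera call takes 0.05 s, during which the arm holds its last target. There are 200 camera calls.

## Working session

There is one attempt and no reset: what is moved stays moved. The work goes in short steps, each a Python script; the robot and the scene stay as the last script left them, time stands still between calls to the robot, and variables do not carry over. Pictures are saved under pics/ and viewed, at most 10 in all, crops included, and the job is handed in when it is done.

```bash
mkdir -p pics; python3 - <<'E'
from rig import ctrl
import cv2,numpy as np
for n in("scene","side"):
    im=ctrl.grab_frame(n);cv2.imwrite(f"pics/{n}0.png",im[:,:,::-1])
    c=ctrl.get_calibration(n);print(n,c["fovy"],c["cx"],c["cy"],np.round(c["cam_to_world"],3).tolist())
E
```

```text
scene 55.619809683436515 250.66953558727005 186.67644398277503 [[0.734, 0.59, -0.337, 0.884], [0.679, -0.638, 0.362, -0.391], [-0.001, -0.494, -0.869, 0.925], [0.0, 0.0, 0.0, 1.0]]
side 57.755236868471144 262.5757216020565 184.89514847943522 [[0.947, -0.249, 0.203, 0.372], [-0.321, -0.721, 0.614, -0.559], [-0.007, -0.647, -0.763, 0.751], [0.0, 0.0, 0.0, 1.0]]
```

View pics/scene0.png

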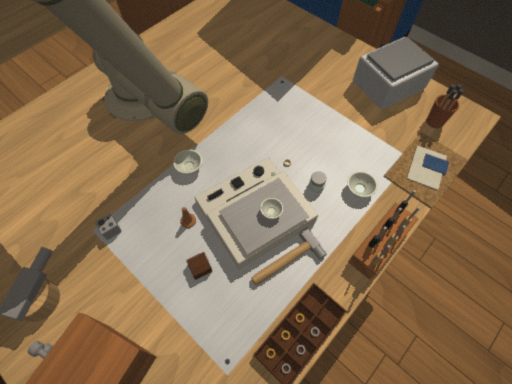

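View pics/side0.png

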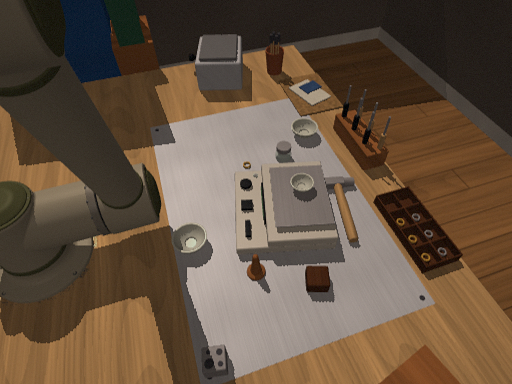

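The scale is at the centre of both views. In the scene view the bar key is near (215,195), the square key near (237,183), the round key near (258,171) and the dish near (271,209). In the side view the keys are at (248,229), (247,205) and (246,184), and the dish is at (302,184).

```bash
cat > h.py <<'E'
import cv2,numpy as np
from rig import ctrl
def ray(c,px,z):
    f=192/np.tan(np.radians(c["fovy"])/2);T=c["cam_to_world"]
    d=T[:3,:3]@np.array([(px[0]-c["cx"])/f,(px[1]-c["cy"])/f,1]);o=T[:3,3]
    return (o+d*(z-o[2])/d[2])[:2]
def blob(m,px,r):
    x,y=px;w=m[y-r:y+r+1,x-r:x+r+1].astype(np.uint8)
    n,l,s,ce=cv2.connectedComponentsWithStats(w)
    k=1+np.argmin([np.hypot(*(q-r))-.02*a for q,a in zip(ce[1:],s[1:,4])])
    return ce[k]+[x-r,y-r],s[k,4]
E
python3 - <<'E'
from h import *
P={"scene":dict(bar=(215,195),square=(237,183),round=(258,171)),"side":dict(bar=(248,229),square=(247,205),round=(246,184))}
for n in P:
    im=cv2.imread(f"pics/{n}0.png");g=im.max(2);c=ctrl.get_calibration(n)
    for k,p in P[n].items():
        b,a=blob(g<60,p,10);print(n,k,b.round(1),a,ray(c,b,.038).round(4))
    p={"scene":(250,222),"side":(285,210)}[n]
    ref=cv2.medianBlur(im,3)
    m=(np.abs(ref.astype(int)-ref[p[1],p[0]]).max(2)<25).astype(np.uint8)
    m=cv2.morphologyEx(m,cv2.MORPH_OPEN,np.ones((3,3)))
    _,l=cv2.connectedComponents(m,connectivity=4);m=(l==l[p[1],p[0]]).astype(np.uint8)
    ct=max(cv2.findContours(m,0,1)[0],key=cv2.contourArea)
    w=np.array([ray(c,q[0],.07) for q in ct]);r=cv2.minAreaRect((w*1000).astype(np.float32));print(n,"pan",ref[p[1],p[0]],r)
    d={"scene":(271,209),"side":(302,184)}[n]
    print("dish",ray(c,d,.09),[ref[d[1]+j,d[0]].tolist() for j in(-12,-8,0,8,12)])
    x=d[0]-70;y=d[1]-50
    cv2.imwrite(f"pics/{n}c.png",cv2.resize(im[y:y+110,x:x+130],None,fx=5,fy=5,interpolation=2))
a,b=[cv2.imread(f"pics/{n}c.png") for n in P]
cv2.imwrite("pics/both.png",cv2.resize(np.hstack([a,b]),(800,338)))
E
```

```text
scene bar [215.  194.4] 57 [ 0.4851 -0.1065]
scene square [237.  182.5] 76 [ 0.5035 -0.0376]
scene round [258.1 171.1] 66 [0.5219 0.0309]
scene pan [134 145 154] ((632.2240600585938, -71.70005798339844), (190.32012939453125, 142.6304473876953), 75.13340759277344)
dish [ 0.64370529 -0.05588424] [[143, 158, 165], [94, 109, 112], [175, 203, 209], [156, 182, 187], [71, 77, 81]]
side bar [247.8 228.5] 86 [ 0.4837 -0.1055]
side square [246.6 204.9] 112 [ 0.502  -0.0363]
side round [245.5 183.7] 92 [0.5202 0.0332]
side pan [108 115 127] ((667.8330078125, -76.68630981445312), (189.23770141601562, 214.5758056640625), 75.1065902709961)
dish [ 0.64205779 -0.05712142] [[108, 117, 128], [74, 85, 90], [130, 150, 160], [53, 57, 61], [53, 56, 62]]
```

View pics/both.png

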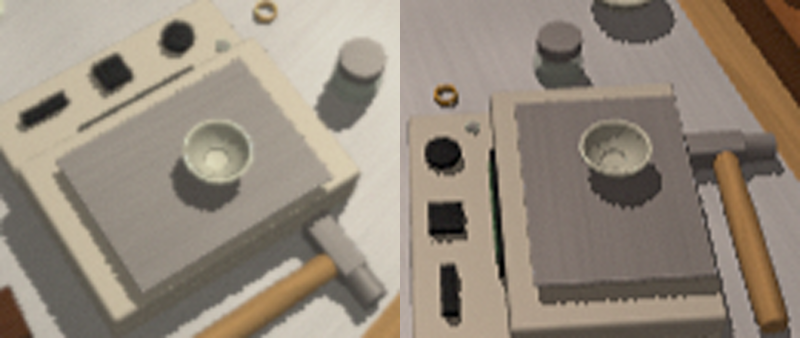

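Both views agree. Scale yaw is about -15°, the pan centre is (0.632,-0.072) and the dish is at (0.643,-0.056), so the bare pan is on the bar-key side. I'll press the pan there first.

```bash
cat >> h.py <<'E'
a=np.radians(-14.93);sx=np.array([np.cos(a),np.sin(a),0]);sy=np.array([-np.sin(a),np.cos(a),0]);dn=np.array([0,0,-1.])
def orient():
    R0=ctrl.current_ee_rot();c=[]
    for y in(sy,-sy,sx,-sx): c.append(np.column_stack([np.cross(y,dn),y,dn]))
    return max(c,key=lambda R:np.trace(R.T@R0))
def press(p,ztop,maxd,fstop):
    R=orient();p=np.array(p)
    def at(z): return np.array([p[0],p[1],z])
    ctrl.move_to(at(.2),R);print("above",ctrl.current_ee_pos().round(4),ctrl.current_time_s())
    ctrl.move_l(at(ztop+.008),.12);ctrl.sleep(.2)
    f0=ctrl.current_force()[2]
    for z in np.arange(ztop+.001,ztop-maxd-1e-6,-.001):
        ctrl.move_l(at(z),.02);ctrl.sleep(.1)
        f=ctrl.current_force()[2]-f0;ez=ctrl.current_ee_pos()[2]
        print(round(z,4),round(float(ez),4),round(float(f),2))
        if f>fstop: break
    ctrl.sleep(.3);print("hold",ctrl.current_force()[2]-f0)
    return at
E
python3 - <<'E'
from h import *
ctrl.command_gripper(0.0)
p=np.array([.632,-.072,0])-.062*sy
at=press(p[:2],.070,.006,3.6)
cv2.imwrite("pics/p1.png",ctrl.grab_frame("scene")[100:300,130:380,::-1].repeat(2,0).repeat(2,1))
ctrl.move_l(at(.09),.05);ctrl.sleep(.3);ctrl.move_l(at(.2),.15)
cv2.imwrite("pics/p2.png",ctrl.grab_frame("side")[100:300,130:380,::-1].repeat(2,0).repeat(2,1))
print(ctrl.current_time_s())
E
```

```text
above [ 0.6158 -0.1327  0.2   ] 3.1417
0.071 0.0711 -0.62
0.07 0.0701 0.34
0.069 0.0691 -0.24
0.068 0.0681 0.92
0.067 0.0671 1.61
0.066 0.0661 2.9
0.065 0.0651 2.91
0.064 0.0641 4.53
hold 4.011303176717228
9.8083
```

View pics/p1.png

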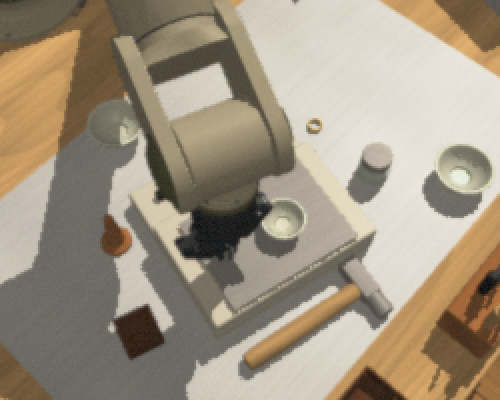

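View pics/p2.png

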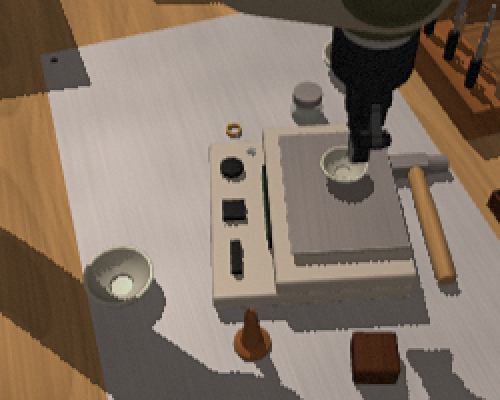

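With the fingertips on the bare pan (p1), the pan went about 5 mm down. After the lift (p2), the pan is up again, the dish is at (345,165) in the crop and everything else is unchanged. Next is the round key.

```bash
python3 - <<'E'
from h import *
at=press((.521,.032),.040,.0045,3.6)
cv2.imwrite("pics/k1.png",ctrl.grab_frame("side")[100:300,130:380,::-1].repeat(2,0).repeat(2,1))
ctrl.move_l(at(.06),.05);ctrl.sleep(.2);ctrl.move_l(at(.22),.15)
ctrl.move_to([.36,-.25,.25],ctrl.current_ee_rot())
im=ctrl.grab_frame("scene");cv2.imwrite("pics/k2.png",im[100:300,130:380,::-1].repeat(2,0).repeat(2,1))
print(ctrl.current_time_s(),ctrl.current_force())
E
```

```text
above [0.5218 0.0312 0.2   ] 10.5917
0.041 0.041 0.67
0.04 0.0401 1.2
0.039 0.0391 0.32
0.038 0.038 1.5
0.037 0.037 2.04
0.036 0.036 3.05
hold 3.2113585523320607
18.2417 [-0.65144421 -1.04523466  0.32841229]
```

View pics/k1.png

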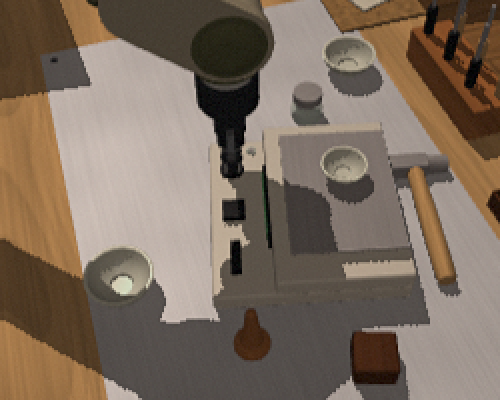

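View pics/k2.png

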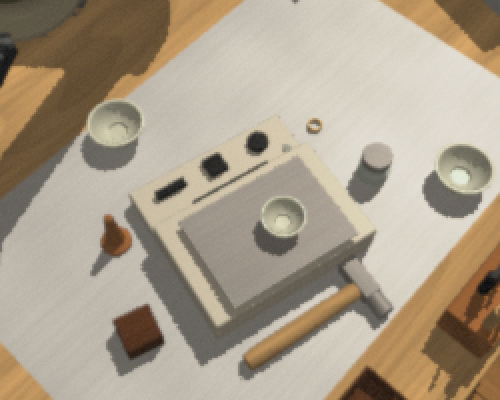

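In k1 the fingertips are on the round key at (232,165), which went about 4 mm down at 3 N. In k2 the arm is clear, the pan and keys are up, and the dish and everything else are where they were.

```bash
python3 -c "
from rig import ctrl
print(ctrl.close_job())"
```

```text
the job is handed in; nothing more can be done
None
```

I pressed the bare pan about 5 mm down at roughly 4 N and let it come up, then pressed the round key about 4 mm at roughly 3 N. The arm then withdrew with nothing else moved, and I handed the job in at about 18 s.

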